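# Face up a boxed jar on its display stand and bar it in

### The arm

A 6-joint arm with a two-finger parallel gripper is mounted at the origin on the work surface; the furniture and walls round the work are solid. World frame = base frame: x ahead of the robot, y to its left, z up, the work surface at z = 0. Lengths are in mm, angles in degrees, forces in N, time in s.
With the tool pointing down it reaches from about 300 to 850 mm from the base axis. Payload 4.2 kg.
Tool frame: the origin (TCP) lies at the very end of the fingers, on their centre line; the grasp point (between the pads) lies 19 mm behind it (env.grip_depth is the distance from the TCP to the grasp point, in mm); z points along the fingers, y is the line along which they close (so a half turn about z gives the same grasp; the last joint's range is limited). The gripper opens to 91 mm and grips with 3 to 60 N. Pads are 32 mm wide; open, the fingers measure 118 mm over their backs; the gripper's body (76 mm by 178 mm) begins 60 mm behind the grasp point.
Start: joints at [62.968, 18.312, 89.639, -0, 72.044, -1.146], TCP at [251.043, 517.324, 179.976] pointing down, gripper open.
Joint ranges: [-177.97, 177.97], [-48.28, 115.42], [12.27, 149.76], [-77.06, 257.06], [2.81, 150.46], [-146.56, 146.56]. Speed limits (degrees/s): [147.25, 147.25, 180, 180, 180, 180].

### API

Orientations are given as [roll, pitch, yaw] about the fixed x, y, z axes, in that order (R = Rz(yaw) Ry(pitch) Rx(roll)).
In Python, from workcell import env, cams gives the robot as it stands.
- The arm moves only by the tool apply_moves, never from a script. Its argument "deltas" is a list of rows, each a list of 5 numbers: the shift along the tool's x, y, z in m, then the turn about the tool's z in rad, then the opening, from -1 (shut) to 1 (fully open), so that 0 is half open. In form: [[tx, ty, tz, roll, gripper], ...]. A call has 1 to 5 rows; each row is the pose to reach, as a shift and turn from the pose commanded when the call began, along the tool's axes at that moment; what a row does not reach only later rows make up. A row lasts 1/10 s, in which the tool goes at most 50 mm and 8.59 degrees, less where a joint would pass 70% of its speed; a pose out of reach is approached as far as the arm can. A call with a gripper value outside its range is refused whole. The fingers move at their own pace and stop on an object; "grip_force" is the grip in N (left out, the last holds). Time passes only in rows, so rows that repeat a pose let the fingers close. It gives the time, the measured TCP pose, the force, the opening and the grip force at its end, in the units of the state.
- env.state(): the state, without advancing time (a new reading comes with each control period).
- cams.grab_frame(name): name is "scene" or "top" or "wrist"; returns the picture (400x640x3 uint8, blue, green, red); there is no depth.
- cams.get_calibration(name): a dict with "mtx" (3x3 intrinsics, pixels), "eye" and "attitude" of the camera in the world; the wrist camera has in their place "tool_from_camera" (4x4, takes a point from camera to tool coordinates, whose origin is the TCP and whose axes are the flange's). Camera axes: x right, y down, z forward; pixel columns grow to the right and rows downward; lengths in mm; the calibration is good to about 2 mm. The wrist camera is an equidistant fisheye: a pixel r from the principal point sees the ray r / f radians off the axis. A picture is of the moment at which its call begins: read the wrist's pose just before it. get_calibration takes no time and is no camera call.
- env.job_done(): hands the job in; it is judged then, once.
The state is a dict: "time_s": time; "qpos": joint angles; "qvel": joint speeds; "effort": joint torques, N m; "ee_pos": TCP position; "ee_rot": TCP orientation; "force": force on the tool from outside, world axes, zero at the start; "torque": the same for the moment, N m; "gripper_width": finger opening in mm; "gripper_force": force on a finger pad.
Only numpy, scipy, OpenCV 4.12 (cv2) and the standard library are available. Lean on these libraries where they do the work, as an engineer would, in place of code of your own. Each camera call takes 0.05 s, during which the arm holds its last target. There are 200 camera calls.

### The job

The boxed jar on the wooden display stand was put back sideways, and it is too wide to pick up. Push it forward round the stand's front corner post so that it pivots against the post through a quarter turn and swings in under the glass shelf with its window facing out of the open front, then slide it fully home, square against the side and back fences. Then lift the stop by its red knob out of its notch, carry it along the channel and drop it into the innermost notch, rod in front of the box; keep the box standing and do not disturb the sample canister on the shelf, the pepper mill or the loose bowl.

Things in the scene. Friction and masses are not known exactly. Their poses are not given: they have to be found in the camera images.
- stand: Fixed display stand: 8 mm wooden board with three 24 mm brass posts carrying a glass shelf. Origin at table level, in the nook right of the front corner post; x runs from the open front into the bay, y to the left seen from that front, z up. In this frame (mm) the board spans x -215..130, y -130..38 and, for x below 30, on to y -173; top z 8. Rear posts at (113, 12) and (118, -113).
- corner_post: Front left brass post of the stand, fixed and round, 24 mm thick, z 8 to 222; the box is pivoted on it. Its frame is the stand's own (same origin and axes); its axis stands at x 12, y 12, so its foremost point is at x 0 and its right side at y 0.
- shelf_front (a point): Middle of the front edge of the clear glass shelf's underside, in the stand's frame x -8, y -50, z 222 mm; axes as the stand's. The shelf is 8 mm thick and covers x -8..134, y -125..25, so over the bay the tool must lean about 35 degrees, fingers pointing in from the open front or right.
- home (a point): Point on the board under the middle of the box when it is home: x 62, y -50, z 8 mm in the stand's frame; axes as the stand's. Brass fences 34 mm high (top z 42) bound the bay: the left one's inner face is the plane y 0 (x 12..112), the back one's the plane x 112 (y -107..7); the right side is open.
- gift_box: Loose dark green card box, 100 x 100 mm, 84 high, 0.35 to 0.7 kg, glossy (friction about 0.35). Origin: centre of underside, z up. Its -x face is the front: gold-framed window, gold stripe along that edge of the lid. Starts on the board before the bay, window to the stand's left (its x axis near the stand's -y), partly in front of the corner post; home, its axes are parallel to the stand's.
- window (a point): Centre of the box's window, in the middle of its -x face, 34 mm above its underside.
- stop: Loose stop, 0.16 kg, axes as the stand's. Origin: centre of the underside of its black carriage (28 mm along x, 26 along y, 24 high), which rides on the channel's floor, 2 mm free on either side. Red knob on top to hold it by: 18 mm between its flat sides (along y), 26 mm along x, from z 33 to z 77 in this frame. Starts seated in the outermost notch, x -205 in the stand's frame.
- rod_tip (a point): End of the stop's steel rod, at y +70, z 18 mm in the stop's frame. The rod is 10 mm thick, crosses the carriage along y from y -29 and ends in a rubber ball 15 mm thick. Seated, it lies in the notches of both channel walls; raised 14 mm or more it is clear of them.
- inner_notch (a point): Where the stop's origin is when seated in the innermost notch: x -1, y -150, z 10 mm in the stand's frame; axes as the stand's. The aluminium channel runs along x (-213..20) right of the bay: floor z 10, two walls 4 mm thick, 30 mm apart, top z 36; each has five notches, open at the top, 14 mm wide, 51 mm apart, bottom z 21.
- canister_1: Bystander: white canister with wooden lid, 87 mm wide, 110 mm high, standing loose on the glass shelf. Origin: centre of its underside.
- pepper_mill: Bystander: wooden pepper mill, 56 mm wide, 163 mm high, loose on the table beyond the stand's back, beside the bowl. Origin: centre of its underside.
- bowl_d: Bystander: frosted glass bowl with a gold rim, 146 mm wide, 71 mm high, loose on the table beyond the stand's back. Origin: centre of its underside.

How it is judged:
By the outcome, as a careful person would: the job done as asked, in the order asked, and still so for the second after the job is handed in, with the robot touching nothing.
It also fails if it takes over 58 s, if anything falls off the work surface, if the arm or the gripper's body presses on something with over 40 N, if the wrist force passes 120 N, or if a joint passes its speed limit or range.

## Working session

There is one attempt and no reset: what is moved stays moved. The work goes in short steps, Python scripts to look and compute and a tool call to move; the robot and the scene stay as the last step left them, time stands still between calls to the robot, and variables do not carry over. Pictures are saved under pics/ and viewed, at most 10 in all, crops included, and the job is handed in when it is done.

Besides the shell and the picture viewer there is one more tool, called after "Request:" as a command line: name --pt "numbers of a row" for each row, then --argument value for the rest. apply_moves: Moves the arm, as the interface text tells. Its arguments: {"type":"object","properties":{"deltas":{"type":"array"},"grip_force":{"type":"number"}},"required":["deltas"]}

```bash
ls; mkdir -p pics; python3 - <<'E'
from workcell import env,cams
import cv2,numpy as np
np.set_printoptions(precision=4,suppress=True)
print(env.state())
for n in ["scene","top","wrist"]:
    print(n,cams.get_calibration(n))
a=cams.grab_frame("scene");b=cams.grab_frame("top");c=cams.grab_frame("wrist")
cv2.imwrite("pics/scene0.png",a);cv2.imwrite("pics/top0.png",b);cv2.imwrite("pics/wrist0.png",c)
E
```

```text
pics
{'time_s': 0.0, 'qpos': array([62.9682, 18.3508, 89.7084, -0.0016, 72.0422, -1.1485]), 'qvel': array([-0.0495, -0.0335,  0.066 ,  0.119 , -0.0645,  0.0234]), 'effort': array([  0.0017, -41.2458, -23.1975,   0.0728,   0.0453,  -0.0001]), 'ee_pos': array([250.7803, 516.7909, 179.1149]), 'ee_rot': array([-179.8986,   -0.0005,  154.1172]), 'force': array([-0.1489,  0.1623,  0.3504]), 'torque': array([ 0.0064, -0.0519, -0.0134]), 'gripper_force': 0.0, 'gripper_width': 91.58431226818104}
scene {'mtx': array([[390.6912,   0.    , 322.154 ],
       [  0.    , 390.6912, 196.397 ],
       [  0.    ,   0.    ,   1.    ]]), 'eye': array([-249.1124,  737.9647,  544.8558]), 'attitude': array([-115.3536,    0.8905, -119.6333])}
top {'mtx': array([[459.277 ,   0.    , 320.1816],
       [  0.    , 459.277 , 200.8746],
       [  0.    ,   0.    ,   1.    ]]), 'eye': array([ 165.4226,  216.7867, 1322.2814]), 'attitude': array([-164.0382,    0.1472,  -67.0111])}
wrist {'mtx': array([[309.7069,   0.    , 315.0483],
       [  0.    , 309.7069, 202.5567],
       [  0.    ,   0.    ,   1.    ]]), 'tool_from_camera': array([[  -0.0008,   -0.9632,   -0.2688,   77.4579],
       [   1.    ,   -0.0011,    0.001 ,   -0.275 ],
       [  -0.0012,   -0.2688,    0.9632, -204.5276],
       [   0.    ,    0.    ,    0.    ,    1.    ]])}
```

View pics/scene0.png

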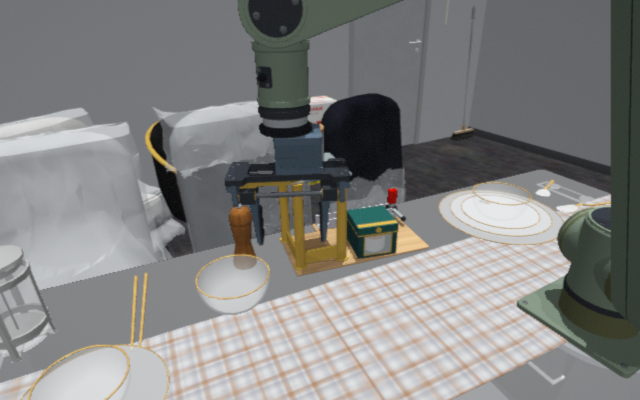

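View pics/top0.png

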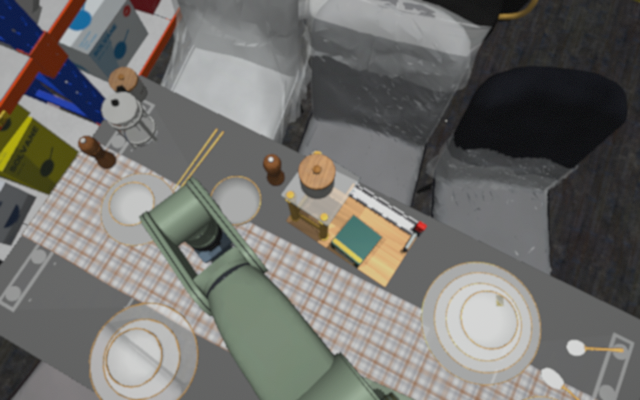

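View pics/wrist0.png

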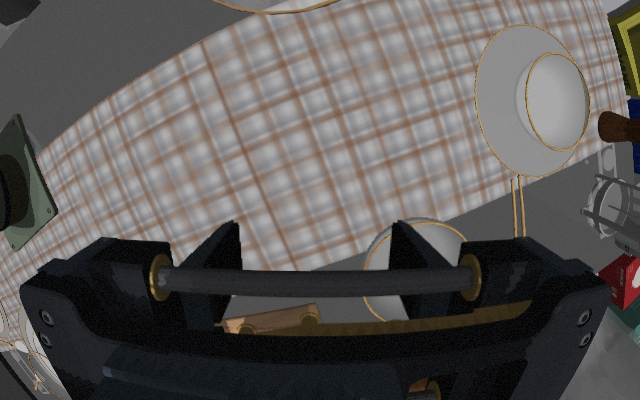

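The scene view shows the stand with the box (375,232), red knob (392,195) and channel behind it. The top view shows shelf post caps near (323,216), (290,195) and (317,155), the box lid at (355,240), the knob at (420,226) and a board corner at (387,283). I'll zoom in on the top view.

```bash
python3 - <<'E'
import cv2
a=cv2.imread("pics/top0.png")[140:300,260:440]
cv2.imwrite("pics/top0c.png",cv2.resize(a,None,fx=3.7,fy=3.7,interpolation=cv2.INTER_CUBIC))
E
```

```text
(no output)
```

View pics/top0c.png

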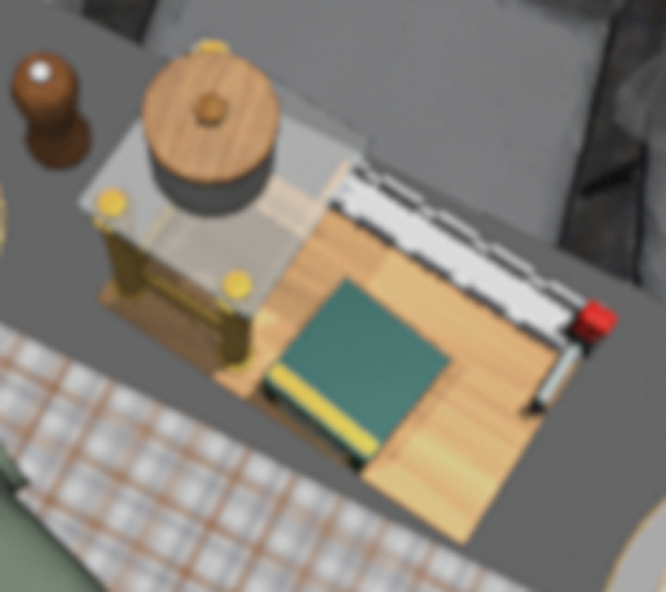

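The crop shows caps at (237,284), (112,203) and (212,46), a board corner at (467,542), the knob top at (597,318), the rod ball at (537,407), and lid corners at (348,279), (452,360), (378,455) and (268,373). Next I'll fit the stand pose from these.

```bash
cat > h.py <<'E'
import numpy as np,cv2
from scipy.spatial.transform import Rotation as R
from scipy.optimize import least_squares
from workcell import env,cams
np.set_printoptions(precision=3,suppress=True)
def rot(a): return R.from_euler('xyz',a,degrees=True).as_matrix()
def proj(n,P):
    c=cams.get_calibration(n);p=(np.atleast_2d(P)-c['eye'])@rot(c['attitude'])
    q=p@c['mtx'].T; return q[:,:2]/q[:,2:]
def cast(n,uv,z):
    c=cams.get_calibration(n);uv=np.atleast_2d(uv)
    d=np.c_[uv,np.ones(len(uv))]@np.linalg.inv(c['mtx']).T@rot(c['attitude']).T
    z=np.broadcast_to(z,(len(uv),))
    return c['eye']+d*((z-c['eye'][2])/d[:,2])[:,None]
def T2(p,P):
    P=np.atleast_2d(np.asarray(P,float));c,s=np.cos(p[2]),np.sin(p[2])
    return np.c_[p[0]+c*P[:,0]-s*P[:,1],p[1]+s*P[:,0]+c*P[:,1],P[:,2]]
def inv2(p,P):
    P=np.atleast_2d(np.asarray(P,float));c,s=np.cos(p[2]),np.sin(p[2]);d=P[:,:2]-p[:2]
    return np.c_[c*d[:,0]+s*d[:,1],-s*d[:,0]+c*d[:,1],P[:,2]]
E
python3 - <<'E'
from h import *
off=lambda a:(np.array(a,float)+.5)/3.7-.5+[260,140]
px=off([(237,284),(112,203),(212,46),(467,542),(597,318),(537,407)])
S=np.array([(12,12,232),(113,12,232),(118,-113,232),(-215,38,8),(-205,-150,87),(-205,-80,28)],float)
W=cast("top",px,S[:,2]);print(W)
f=least_squares(lambda p:(T2(p,S)-W)[:,:2].ravel(),[200,500,2],loss='soft_l1',f_scale=3)
p=f.x;print(p,np.degrees(p[2]));print((inv2(p,W)-S)[:,:2])
np.save("stand.npy",p)
lid=off([(348,279),(452,360),(378,455),(268,373)])
L=inv2(p,cast("top",lid,92));print("lid stand",L,L.mean(0))
for a,b in((0,1),(1,2),(2,3),(3,0)):print(np.linalg.norm(L[a]-L[b]),np.degrees(np.arctan2(*(L[b]-L[a])[1::-1])))
sc=cv2.imread("pics/scene0.png")
pp=proj("scene",T2(p,[(-215,38,8),(0,38,8),(-205,-150,87),(12,12,222),(130,38,8)]));print(pp)
hsv=cv2.cvtColor(sc,cv2.COLOR_BGR2HSV)
m=((hsv[...,0]<8)&(hsv[...,1]>180)&(hsv[...,2]>100));y,x=np.nonzero(m);k=(abs(x-392)<20)&(abs(y-195)<20);print("red",x[k].mean(),y[k].mean(),y[k].min(),y[k].max())
E
```

```text
[[418.419 317.845 232.   ]
 [437.275 416.705 232.   ]
 [567.19  399.266 232.   ]
 [351.889  98.017   8.   ]
 [532.522  74.461  87.   ]
 [465.94   86.626  28.   ]]
[ 428.261  303.724 -237.386] -13601.192527655086
[[-0.058  0.395]
 [-0.418  1.087]
 [ 2.692 -4.742]
 [-1.619 -3.01 ]
 [ 0.335  3.22 ]
 [-0.655  0.897]]
lid stand [[ -35.427  -66.634   92.   ]
 [-132.305  -58.046   92.   ]
 [-125.147   31.469   92.   ]
 [ -25.61    26.075   92.   ]] [-79.622 -16.784  92.   ]
97.2580821687706 174.93440779158044
89.80139268165179 85.42801911738277
99.68271312375866 -3.1022881838883665
93.2267335646201 -96.04434989907044
[[428.186 245.562]
 [348.769 262.303]
 [391.487 188.742]
 [340.506 175.115]
 [295.526 273.526]]
red 391.9396551724138 195.30172413793105 188 203
```

```bash
python3 - <<'E'
import cv2
a=cv2.imread("pics/scene0.png")[150:290,270:450]
cv2.imwrite("pics/scene0c.png",cv2.resize(a,None,fx=4.2,fy=4.2,interpolation=cv2.INTER_CUBIC))
E
```

```text
(no output)
```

View pics/scene0c.png

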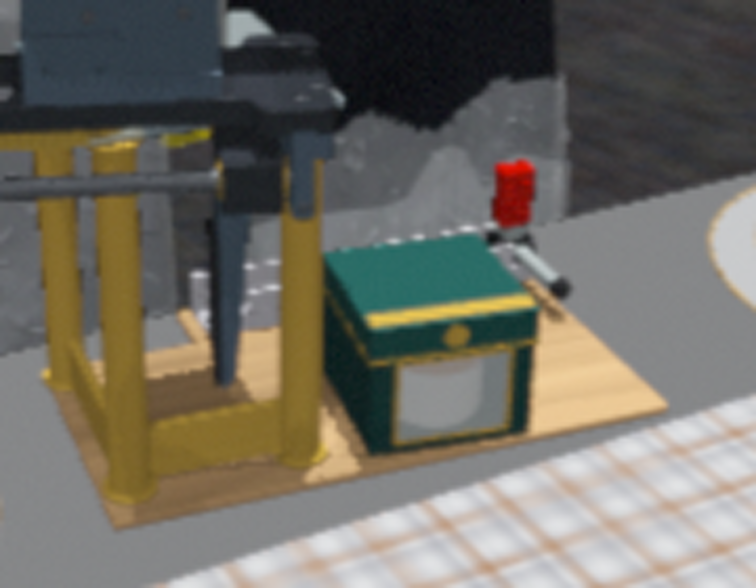

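Request:
apply_moves --pt "0.04 0.0 -0.03 0.15 -1" --pt "0.08 0.0 -0.06 0.3 -1" --pt "0.12 0.0 -0.09 0.45 -1" --pt "0.15 0.01 -0.12 0.6 -1" --pt "0.17 0.01 -0.15 0.75 -1" --grip_force 20

```text
time_s: 0.65
ee_pos: [100.5, 601.7, 330.5]
ee_rot: [-180.0, 0.0, 110.9]
force: [-0.5, 0.6, -0.1]
gripper_width: 54.0
gripper_force: 0.0
```

```bash
python3 -c "
from h import *
print(env.state())
print([m for m in dir(env) if m[0]!='_'],[m for m in dir(cams) if m[0]!='_'])"
```

```text
{'time_s': 0.65, 'qpos': array([79.423, 18.956, 67.569,  0.023, 93.493, 58.541]), 'qvel': array([ 17.411,   3.834, -46.578,  -0.85 ,  43.584, 102.802]), 'effort': array([ -0.811, -45.235, -23.587,   0.194,  -0.583,  -1.447]), 'ee_pos': array([100.503, 601.661, 330.467]), 'ee_rot': array([-179.971,    0.004,  110.884]), 'force': array([-0.501,  0.613, -0.075]), 'torque': array([-0.038,  0.061, -0.008]), 'gripper_force': 0.0, 'gripper_width': 53.98162132349383}
['Unreachable', 'grip_depth', 'job_done', 'state'] ['get_calibration', 'grab_frame']
```

```bash
python3 -c "
from h import *
print(proj('top',[(157,896,330),(157,996,330),(190,1100,330),(190,1100,500),(157,896,600)]))
print(proj('scene',[(157,896,330),(157,996,330)]))"
```

```text
[[ 40.063 212.388]
 [  2.267 195.67 ]
 [-27.797 166.136]
 [-91.666 135.756]
 [-55.183 171.814]]
[[ -59.6    288.981]
 [-229.746  331.967]]
```

Request:
apply_moves --pt "0.035 0.02 -0.02 0.14 -1" --pt "0.07 0.04 -0.04 0.28 -1" --pt "0.1 0.06 -0.06 0.42 -1" --pt "0.13 0.085 -0.08 0.564 -1" --pt "0.17 0.105 -0.08 0.564 -1"

```text
time_s: 1.15
ee_pos: [135.8, 774.3, 397.8]
ee_rot: [-180.0, -1.0, 78.6]
force: [9.8, 55.6, 41.3]
gripper_width: 13.9
gripper_force: 0.0
```

```bash
python3 -c "
from h import *
print(env.state())
a=cams.grab_frame('scene');s=env.state();print(s['qpos'],s['ee_pos'],s['ee_rot'],s['force'])
cv2.imwrite('pics/s1.png',a)"
```

```text
{'time_s': 1.15, 'qpos': array([ 79.217,  44.695,  12.234,  -0.006, 122.045,  90.59 ]), 'qvel': array([ 1.635, 34.209, -2.011, -0.251, 51.522, 30.341]), 'effort': array([  0.301, -20.472, -53.285,  -0.094,   5.188,  -0.376]), 'ee_pos': array([135.796, 774.316, 397.809]), 'ee_rot': array([-179.994,   -1.026,   78.623]), 'force': array([ 9.805, 55.584, 41.287]), 'torque': array([ 3.643, -0.543, -0.174]), 'gripper_force': 0.0, 'gripper_width': 13.909635983954656}
[ 79.246  45.55   13.199   0.017 122.136  90.664] [135.329 774.677 379.894] [-179.995    0.886   78.591] [  2.088   6.468 -13.329]
```

View pics/s1.png

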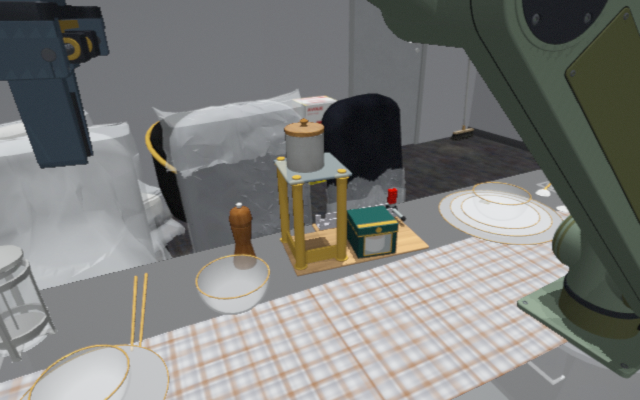

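The view is now clear: gripper at the upper left, and the stand, box (372,232) and knob (392,196) untouched. J3 is at its limit, so from here I go gently.

Request:
apply_moves --pt "0 0 0 0 -1" --pt "0 0 0 0 -1"

```text
time_s: 1.4
ee_pos: [135.3, 774.6, 397.0]
ee_rot: [-180.0, -1.0, 78.9]
force: [-0.9, 0.6, 0.6]
gripper_width: 0.4
gripper_force: 0.0
```

```bash
python3 -c "
from h import *
s=env.state();print(s['qpos'],s['qvel'],s['ee_pos'],s['ee_rot'],s['force'])"
```

```text
[ 79.247  44.738  12.266   0.013 122.032  90.396] [ 0.058 -4.077  0.118  0.107  1.22   0.086] [135.318 774.587 397.026] [-179.982   -0.965   78.858] [-0.923  0.584  0.558]
```

Request:
apply_moves --pt "0.01 0 0 0 -1" --pt "0.02 0 0 0 -1" --pt "0.03 0 0 0 -1" --pt "0.04 0 0 0 -1" --pt "0.04 0 0 0 -1"

```text
time_s: 1.9
ee_pos: [139.7, 794.5, 379.9]
ee_rot: [-180.0, -2.0, 78.8]
force: [0.3, 0.3, -0.3]
gripper_width: 0.4
gripper_force: 0.0
```

```bash
python3 -c "
from h import *
s=env.state();print(s['qpos'],s['qvel'],s['ee_pos'],s['ee_rot'],s['force'])"
```

```text
[ 79.195  45.995  12.266   0.032 119.713  90.387] [-0.078 -0.09  -0.022  0.067  0.952  0.12 ] [139.745 794.522 379.941] [-179.959   -2.026   78.824] [ 0.264  0.33  -0.318]
```

Request:
apply_moves --pt "-0.04 0 0 0 -1" --pt "-0.08 0 0 0 -1" --pt "-0.12 0 0 0 -1" --pt "-0.16 0 0 0 -1" --pt "-0.16 0 0 0 -1"

```text
time_s: 2.4
ee_pos: [107.4, 631.5, 377.5]
ee_rot: [-180.0, -2.0, 78.8]
force: [0.1, 0.1, 0.7]
gripper_width: -0.2
gripper_force: 0.0
```

```bash
python3 -c "
from h import *
s=env.state();print(s['qpos'],s['qvel'],s['ee_pos'],s['ee_rot'],s['force'])"
```

```text
[79.304 21.169 57.843  0.028 99.031 90.467] [ -0.055   5.306 -10.284  -0.023  -2.884   0.041] [107.391 631.534 377.464] [-179.956   -1.957   78.841] [0.085 0.12  0.708]
```

Request:
apply_moves --pt "0.04 0 0 0 -1" --pt "0.08 0 0 0 -1" --pt "0.11 0 0 0 -1" --pt "0.13 0 0 0 -1" --pt "0.14 0 -0.01 0 -1"

```text
time_s: 2.9
ee_pos: [136.3, 776.8, 387.3]
ee_rot: [-180.0, -2.0, 78.8]
force: [-0.6, -0.2, 0.6]
gripper_width: 0.4
gripper_force: 0.0
```

Request:
apply_moves --pt "0.03 0 -0.02 0 -1" --pt "0.06 0 -0.04 0 -1" --pt "0.1 0 -0.07 0 -1" --pt "0.14 0 -0.1 0 -1" --pt "0.18 0 -0.13 0 -1"

```text
time_s: 3.4
ee_pos: [141.5, 794.0, 399.8]
ee_rot: [-179.9, -4.3, 78.8]
force: [-0.5, 0.5, 1.1]
gripper_width: 0.4
gripper_force: 0.0
```

```bash
python3 -c "
from h import *
s=env.state();print(s['qpos'],s['qvel'],s['ee_pos'],s['ee_rot'],s['force'])"
```

```text
[ 79.047  44.61   12.266   0.074 118.815  90.258] [-0.298  0.198 -0.023 -0.043 -0.131 -0.259] [141.518 793.961 399.757] [-179.918   -4.309   78.824] [-0.544  0.493  1.078]
```

Request:
apply_moves --pt "0.6 0 -0.4 0 -1" --pt "0.6 0 -0.4 0 -1" --pt "0.6 0 -0.4 0 -1" --pt "0.6 0 -0.4 0 -1" --pt "0.6 0 -0.4 0 -1"

```text
time_s: 3.9
ee_pos: [147.2, 808.3, 398.5]
ee_rot: [-179.9, -6.4, 78.8]
force: [0.1, 0.9, 0.0]
gripper_width: 0.6
gripper_force: 0.0
```

```bash
python3 -c "
from h import *
s=env.state();print(s['qpos'],s['qvel'],s['ee_pos'],s['ee_rot'],s['force'])"
```

```text
[ 78.829  44.79   12.265   0.125 116.585  90.066] [-0.22   0.855  0.037  0.053 -0.774 -0.303] [147.169 808.326 398.543] [-179.887   -6.36    78.819] [0.09  0.936 0.043]
```

Request:
apply_moves --pt "0.6 0 -0.35 0 -1" --pt "0.6 0 -0.35 0 -1" --pt "0.6 0 -0.35 0 -1" --pt "0.6 0 -0.35 0 -1" --pt "0.6 0 -0.35 0 -1"

```text
time_s: 4.4
ee_pos: [152.7, 825.1, 396.6]
ee_rot: [-179.9, -8.6, 78.8]
force: [0.5, 0.2, 0.3]
gripper_width: 0.5
gripper_force: 0.0
```

Request:
apply_moves --pt "0.6 0 -0.3 0 -1" --pt "0.6 0 -0.3 0 -1" --pt "0.6 0 -0.3 0 -1" --pt "0.6 0 -0.3 0 -1" --pt "0.6 0 -0.3 0 -1"

```text
time_s: 4.9
ee_pos: [158.5, 844.5, 392.3]
ee_rot: [-179.8, -10.9, 78.8]
force: [-0.7, 0.4, 0.2]
gripper_width: 0.4
gripper_force: 0.0
```

Request:
apply_moves --pt "0.6 0 -0.25 0 -1" --pt "0.6 0 -0.25 0 -1" --pt "0.6 0 -0.25 0 -1" --pt "0.6 0 -0.25 0 -1" --pt "0.6 0 -0.25 0 -1"

```text
time_s: 5.4
ee_pos: [164.2, 866.3, 385.1]
ee_rot: [-179.8, -13.3, 78.8]
force: [0.0, -0.2, -0.1]
gripper_width: 0.7
gripper_force: 0.0
```

Request:
apply_moves --pt "0.6 0 -0.2 0 -1" --pt "0.6 0 -0.2 0 -1" --pt "0.6 0 -0.2 0 -1" --pt "0.6 0 -0.2 0 -1" --pt "0.6 0 -0.2 0 -1"

```text
time_s: 5.9
ee_pos: [170.3, 890.5, 375.9]
ee_rot: [-179.8, -15.7, 78.8]
force: [-0.0, 0.4, 0.5]
gripper_width: 0.6
gripper_force: 0.0
```

```bash
python3 -c "
from h import *
s=env.state();print(s['qpos'],s['qvel'],s['ee_pos'],s['ee_rot'],s['force'])"
```

```text
[ 78.309  47.218  12.341   0.347 104.755  89.621] [-0.212  1.803  0.006  0.034 -2.043 -0.119] [170.314 890.536 375.912] [-179.795  -15.688   78.794] [-0.037  0.388  0.451]
```

Request:
apply_moves --pt "0.6 0 -0.2 0 -1" --pt "0.6 0 -0.2 0 -1" --pt "0.6 0 -0.2 0 -1" --pt "0.6 0 -0.2 0 -1" --pt "0.6 0 -0.2 0 -1"

```text
time_s: 6.4
ee_pos: [174.8, 908.4, 376.8]
ee_rot: [-179.8, -18.2, 78.8]
force: [-1.2, 0.1, -0.6]
gripper_width: 0.4
gripper_force: 0.0
```

Request:
apply_moves --pt "0.6 0 -0.2 0 -1" --pt "0.6 0 -0.2 0 -1" --pt "0.6 0 -0.2 0 -1" --pt "0.6 0 -0.2 0 -1" --pt "0.6 0 -0.2 0 -1"

```text
time_s: 6.9
ee_pos: [178.3, 921.1, 385.4]
ee_rot: [-179.8, -20.8, 78.8]
force: [0.2, -0.5, -0.0]
gripper_width: 0.3
gripper_force: 0.0
```

Request:
apply_moves --pt "0.6 0 -0.15 0 -1" --pt "0.6 0 -0.15 0 -1" --pt "0.6 0 -0.15 0 -1" --pt "0.6 0 -0.15 0 -1" --pt "0.6 0 -0.15 0 -1"

```text
time_s: 7.4
ee_pos: [182.3, 938.0, 388.7]
ee_rot: [-179.8, -23.3, 78.8]
force: [-0.4, 0.3, -0.9]
gripper_width: 0.4
gripper_force: 0.0
```

Request:
apply_moves --pt "0.6 0 -0.15 0 -1" --pt "0.6 0 -0.15 0 -1" --pt "0.6 0 -0.15 0 -1" --pt "0.6 0 -0.15 0 -1" --pt "0.6 0 -0.15 0 -1"

```text
time_s: 7.9
ee_pos: [185.3, 949.5, 400.6]
ee_rot: [-179.7, -25.9, 78.7]
force: [0.3, -0.6, -0.7]
gripper_width: 0.6
gripper_force: 0.0
```

Request:
apply_moves --pt "0.6 0 -0.1 0 -1" --pt "0.6 0 -0.1 0 -1" --pt "0.6 0 -0.1 0 -1" --pt "0.6 0 -0.1 0 -1" --pt "0.6 0 -0.1 0 -1"

```text
time_s: 8.4
ee_pos: [188.9, 965.5, 406.3]
ee_rot: [-179.7, -28.5, 78.7]
force: [-0.9, -0.1, 0.4]
gripper_width: 0.4
gripper_force: 0.0
```

Request:
apply_moves --pt "0.6 0 -0.1 0 -1" --pt "0.6 0 -0.1 0 -1" --pt "0.6 0 -0.1 0 -1" --pt "0.6 0 -0.1 0 -1" --pt "0.6 0 -0.1 0 -1"

```text
time_s: 8.9
ee_pos: [191.4, 975.9, 420.4]
ee_rot: [-179.7, -31.2, 78.7]
force: [0.5, -0.2, -0.1]
gripper_width: 0.3
gripper_force: 0.0
```

```bash
python3 -c "
from h import *
s=env.state();print(s['qpos'],s['qvel'],s['ee_pos'],s['ee_rot'],s['force'])"
```

```text
[77.996 46.878 12.328  0.659 89.629 89.377] [-0.101 -0.337  0.133  0.019  0.295 -0.007] [191.403 975.884 420.379] [-179.715  -31.17    78.718] [ 0.466 -0.203 -0.128]
```

```bash
cat >> h.py <<'E'
def plan(wps,start=None):
    """stand-frame TCP waypoints (mm) -> tool deltas in m from current measured pose"""
    p=np.load("stand.npy");s=env.state();A=rot(s['ee_rot'])
    w=T2(p,wps);d=(w-s['ee_pos'])@A/1000
    print("now stand",inv2(p,s['ee_pos'])[0],"rot",s['ee_rot'],"yaw err",s['ee_rot'][2]-(np.degrees(p[2])%360))
    print(np.round(d,3).tolist())
E
python3 -c "
from h import *
plan([(-170,-41,350),(-170,-41,120),(-170,-41,46)])"
```

```text
now stand [613.399 362.823 420.379] rot [-179.715  -31.17    78.718] yaw err -0.08906677387165018
[[-0.706, 0.403, -0.347], [-0.825, 0.404, -0.15], [-0.864, 0.405, -0.087]]
```

Request:
apply_moves --pt "-0.02 0.012 -0.01 0 -1" --pt "-0.055 0.032 -0.027 0 -1" --pt "-0.095 0.055 -0.047 0 -1" --pt "-0.135 0.077 -0.066 0 -1" --pt "-0.175 0.1 -0.086 0 -1"

```text
time_s: 9.4
ee_pos: [251.6, 764.9, 402.8]
ee_rot: [-179.7, -31.2, 78.7]
force: [1.5, 0.5, 0.9]
gripper_width: 0.5
gripper_force: 0.0
```

Request:
apply_moves --pt "-0.036 0.02 -0.018 0 -1" --pt "-0.072 0.04 -0.036 0 -1" --pt "-0.108 0.061 -0.053 0 -1" --pt "-0.144 0.081 -0.071 0 -1" --pt "-0.18 0.102 -0.088 0 -1"

```text
time_s: 9.9
ee_pos: [312.9, 550.0, 384.9]
ee_rot: [-179.8, -31.2, 78.8]
force: [0.3, -0.0, -0.4]
gripper_width: 0.5
gripper_force: 0.0
```

Request:
apply_moves --pt "-0.036 0.02 -0.018 0 -1" --pt "-0.072 0.04 -0.036 0 -1" --pt "-0.108 0.061 -0.053 0 -1" --pt "-0.144 0.081 -0.071 0 -1" --pt "-0.18 0.102 -0.088 0 -1"

```text
time_s: 10.4
ee_pos: [374.3, 334.8, 366.7]
ee_rot: [-179.8, -31.2, 78.8]
force: [1.2, 0.5, 0.3]
gripper_width: 0.6
gripper_force: 0.0
```

```bash
python3 -c "
from h import *
plan([(-170,-41,350),(-170,-41,120),(-170,-41,46)])
print(env.state()['qpos'])"
```

```text
now stand [ 19.98   58.993 366.652] rot [-179.811  -31.237   78.802] yaw err -0.005604629271005024
[[-0.171, 0.1, -0.085], [-0.29, 0.1, 0.112], [-0.329, 0.101, 0.175]]
[21.629 -4.519 97.595 27.547 71.106 27.374]
```

Orientation holds and the joints look comfortable. I'll continue to the front of the stand and descend.

Request:
apply_moves --pt "-0.036 0.02 -0.018 0 -1" --pt "-0.07 0.041 -0.034 0 -1" --pt "-0.105 0.062 -0.052 0 -1" --pt "-0.14 0.082 -0.069 0 -1" --pt "-0.171 0.1 -0.085 0 -1"

```text
time_s: 10.9
ee_pos: [436.0, 128.4, 350.0]
ee_rot: [-179.8, -31.2, 78.7]
force: [0.0, -0.2, -0.0]
gripper_width: 0.6
gripper_force: 0.0
```

Request:
apply_moves --pt "-0.02 0 0.033 0 -1" --pt "-0.045 0 0.074 0 -1" --pt "-0.07 0 0.115 0 -1" --pt "-0.095 0 0.156 0 -1" --pt "-0.12 0 0.197 0 -1"

```text
time_s: 11.4
ee_pos: [434.8, 129.8, 118.0]
ee_rot: [-179.9, -31.2, 78.8]
force: [2.3, -0.2, -0.1]
gripper_width: 0.3
gripper_force: 0.0
```

```bash
python3 -c "
from h import *
a=cams.grab_frame('top');w=cams.grab_frame('wrist')
plan([(-170,-41,46)])
print(env.state()['qpos'])
a=cv2.resize(a[140:300,260:440],None,fx=2.2,fy=2.5,interpolation=cv2.INTER_CUBIC)
w=cv2.resize(w,(400,400)[:2] if 0 else (400,250));w=cv2.copyMakeBorder(w,0,150,0,0,cv2.BORDER_CONSTANT)
cv2.imwrite('pics/m2.png',np.hstack([a,w]))"
```

```text
now stand [-169.52   -35.355  114.781] rot [-178.886  -31.116   78.318] yaw err -0.4895573994263742
[[-0.036, 0.007, 0.059]]
[ -9.91   10.068 120.777  38.509  56.138 -22.513]
```

View pics/m2.png

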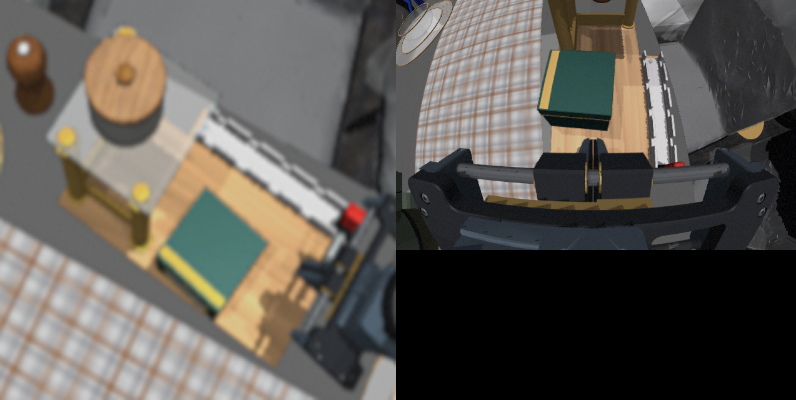

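Request:
apply_moves --pt "-0.02 0 0.031 0 -1" --pt "-0.037 0 0.061 0 -1" --pt "-0.037 0 0.061 0 -1" --pt "-0.031 0 0.064 0 -1" --pt "-0.02 0 0.071 0 -1"

```text
time_s: 12.0
ee_pos: [440.9, 149.6, 51.1]
ee_rot: [180.0, -31.3, 78.8]
force: [-0.7, 0.5, 0.6]
gripper_width: 0.8
gripper_force: 0.0
```

```bash
python3 -c "
from h import *
print(env.state()['force'])
plan([(-138,-41,46),(-130,-41,46),(-122,-41,46),(-114,-42,46),(-110,-50,46)])"
```

```text
[-0.661  0.452  0.568]
now stand [-148.718  -42.301   51.113] rot [179.956 -31.283  78.799] yaw err -0.008725780459059251
[[0.007, -0.001, 0.01], [0.013, -0.001, 0.014], [0.02, -0.001, 0.018], [0.027, -0.0, 0.022], [0.03, 0.008, 0.024]]
```

Request:
apply_moves --pt "0.007 0 0.006 0 -1" --pt "0.014 0 0.01 0 -1" --pt "0.02 0 0.014 0 -1" --pt "0.026 0.0 0.018 0 -1" --pt "0.031 0.005 0.021 0 -1"

```text
time_s: 12.5
ee_pos: [450.0, 185.8, 46.5]
ee_rot: [-179.7, -31.2, 78.8]
force: [-1.1, -2.2, 1.5]
gripper_width: 0.6
gripper_force: 1.2
```

```bash
python3 -c "
from h import *
print(env.state()['force'])
plan([(-108,-56,48),(-100,-69,48),(-90,-81,48),(-79,-92,48),(-66,-101,48)])"
```

```text
[-1.082 -2.196  1.469]
now stand [-111.514  -44.181   46.491] rot [-179.69   -31.196   78.753] yaw err -0.054351294496257196
[[0.004, 0.012, 0.0], [0.011, 0.025, 0.005], [0.019, 0.037, 0.01], [0.029, 0.048, 0.015], [0.04, 0.057, 0.022]]
```

Request:
apply_moves --pt "0.006 0.01 0.001 0 -1" --pt "0.013 0.022 0.005 0 -1" --pt "0.02 0.033 0.01 0 -1" --pt "0.029 0.044 0.015 0 -1" --pt "0.038 0.052 0.021 0 -1"

```text
time_s: 13.0
ee_pos: [511.6, 218.6, 47.8]
ee_rot: [-179.7, -31.2, 78.7]
force: [-0.1, 0.9, -1.0]
gripper_width: 0.3
gripper_force: 0.0
```

```bash
python3 -c "
from h import *
print(env.state()['force'])
a=cams.grab_frame('top');w=cams.grab_frame('wrist')
cv2.imwrite('pics/t3.png',a);cv2.imwrite('pics/w3.png',w)
plan([(-53,-109,48),(-40,-114,48),(-23,-118,48),(-8,-120,48),(8,-120,48)])
a=cv2.resize(a[140:300,260:440],None,fx=2.2,fy=2.5,interpolation=cv2.INTER_CUBIC)
w=cv2.resize(w,(400,250));w=cv2.copyMakeBorder(w,0,150,0,0,cv2.BORDER_CONSTANT)
cv2.imwrite('pics/m3.png',np.hstack([a,w]))"
```

```text
[-0.074  0.887 -0.971]
now stand [-66.963 -98.097  47.812] rot [-179.783  -31.237   78.81 ] yaw err 0.002212381763413873
[[0.012, 0.011, 0.007], [0.023, 0.016, 0.014], [0.038, 0.02, 0.023], [0.051, 0.022, 0.03], [0.064, 0.022, 0.039]]
```

View pics/m3.png

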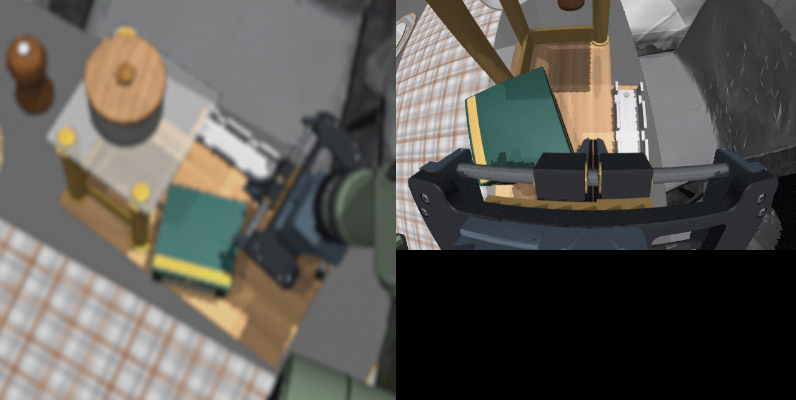

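The top view shows the box turned roughly 30°, with lid corners about (172,183), (248,197), (226,292) and (152,266) in the crop. The finger is at its right face.

```bash
cat >> h.py <<'E'
def lid(a,show=True):
    """min-area rect of lid (green+gold) in top view cast at z=92, stand frame"""
    p=np.load("stand.npy")
    h=cv2.cvtColor(a,cv2.COLOR_BGR2HSV);H,S_,V=cv2.split(h)
    g=((H>70)&(H<100)&(S_>80)&(V>60)).astype(np.uint8)
    g[:140]=0;g[300:]=0;g[:,:290]=0;g[:,440:]=0
    n,l,st,c=cv2.connectedComponentsWithStats(g);i=1+st[1:,4].argmax()
    y,x=np.nonzero(l==i);P=inv2(p,cast("top",np.c_[x,y],92))[:,:2].astype(np.float32)
    r=cv2.minAreaRect(P);print("lid rect",r,"n",len(x));print(cv2.boxPoints(r))
E
python3 -c "
from h import *
lid(cv2.imread('pics/top0.png'));a=cv2.imread('pics/t3.png');lid(a)
q=np.array([(172,183),(248,197),(226,292),(152,266)])/[2.2,2.5]+[260,140]
print(inv2(np.load('stand.npy'),cast('top',q,92)))"
```

```text
lid rect ((-78.25233459472656, -21.99500274658203), (74.29495239257812, 92.08435821533203), 84.79573822021484) n 912
[[-127.474  -54.813]
 [ -35.769  -63.166]
 [ -29.03    10.823]
 [-120.735   19.176]]
lid rect ((-53.01287841796875, -24.80792999267578), (93.8500747680664, 74.66563415527344), 20.007022857666016) n 900
[[-109.879   -5.783]
 [ -84.333  -75.942]
 [   3.853  -43.833]
 [ -21.693   26.327]]
[[   2.909  -46.974   92.   ]
 [ -84.642  -87.11    92.   ]
 [-118.743   16.891   92.   ]
 [ -28.04    44.213   92.   ]]
```

```bash
python3 -c "
from h import *
plan([(-100,-99,54),(-138,-99,58),(-138,-72,58),(-122,-72,50),(-108,-72,48)])"
```

```text
now stand [-66.963 -98.097  47.812] rot [-179.783  -31.237   78.81 ] yaw err 0.002212381763413873
[[-0.025, 0.001, -0.022], [-0.055, 0.001, -0.046], [-0.055, -0.026, -0.045], [-0.046, -0.026, -0.03], [-0.035, -0.026, -0.021]]
```

Request:
apply_moves --pt "-0.025 0.002 -0.022 0 -1" --pt "-0.056 0.002 -0.046 0 -1" --pt "-0.056 -0.016 -0.046 0 -1" --pt "-0.055 -0.026 -0.044 0 -1" --pt "-0.047 -0.026 -0.031 0 -1"

```text
time_s: 13.6
ee_pos: [471.9, 167.5, 50.2]
ee_rot: [-179.7, -31.2, 78.6]
force: [1.4, 0.3, 0.5]
gripper_width: 0.8
gripper_force: 0.0
```

```bash
python3 -c "
from h import *
plan([(-110,-72,48),(-100,-73,48),(-92,-74,48),(-85,-76,48)])"
```

```text
now stand [-125.131  -69.216   50.213] rot [-179.666  -31.2     78.634] yaw err -0.1738568163459746
[[0.012, 0.003, 0.01], [0.02, 0.004, 0.015], [0.027, 0.005, 0.019], [0.033, 0.007, 0.023]]
```

Request:
apply_moves --pt "0.012 0.002 0.01 0 -1" --pt "0.018 0.002 0.013 0 -1" --pt "0.024 0.002 0.017 0 -1" --pt "0.03 0.004 0.02 0 -1" --pt "0.034 0.006 0.023 0 -1"

```text
time_s: 14.1
ee_pos: [487.5, 207.0, 48.1]
ee_rot: [-179.8, -31.2, 78.8]
force: [0.1, -1.6, 0.7]
gripper_width: 0.8
gripper_force: 0.8
```

```bash
python3 -c "
from h import *
print(env.state()['force']);plan([(-80,-80,48)])
a=cams.grab_frame('top');cv2.imwrite('pics/t4.png',a);lid(a)"
```

```text
[ 0.051 -1.565  0.706]
now stand [-83.422 -76.851  48.071] rot [-179.765  -31.175   78.781] yaw err -0.026436991520199626
[[0.003, 0.003, 0.002]]
lid rect ((-52.11090087890625, -25.248760223388672), (95.7032699584961, 74.12686920166016), 22.66070556640625) n 914
[[-110.548   -9.482]
 [ -81.989  -77.887]
 [   6.326  -41.015]
 [ -22.233   27.389]]
```

```bash
python3 -c "
from h import *
plan([(-110,-79,50),(-112,-60,48),(-100,-58,48),(-92,-58,48),(-84,-59,48)])"
```

```text
now stand [-83.019 -77.315  48.112] rot [-179.78   -31.2     78.777] yaw err -0.030139242179899384
[[-0.022, 0.002, -0.016], [-0.025, -0.017, -0.015], [-0.015, -0.019, -0.009], [-0.008, -0.019, -0.004], [-0.001, -0.018, -0.0]]
```

Request:
apply_moves --pt "-0.023 0.002 -0.016 0 -1" --pt "-0.026 -0.017 -0.015 0 -1" --pt "-0.015 -0.019 -0.009 0 -1" --pt "-0.008 -0.019 -0.004 0 -1" --pt "0.0 -0.018 0.0 0 -1"

```text
time_s: 14.65
ee_pos: [470.8, 210.6, 48.1]
ee_rot: [-179.8, -31.2, 78.8]
force: [1.2, -2.9, -0.6]
gripper_width: 0.5
gripper_force: 1.0
```

```bash
python3 -c "
from h import *
print(env.state()['force']);plan([(-80,-67,48),(-75,-74,48),(-68,-80,48),(-60,-86,48),(-52,-92,48)])
a=cams.grab_frame('top');cv2.imwrite('pics/t5.png',a);lid(a)"
```

```text
[ 1.194 -2.946 -0.56 ]
now stand [-83.063 -59.837  48.07 ] rot [-179.85   -31.155   78.781] yaw err -0.026814517314576847
[[0.003, 0.007, 0.002], [0.007, 0.014, 0.004], [0.013, 0.02, 0.008], [0.02, 0.026, 0.012], [0.027, 0.032, 0.016]]
lid rect ((-45.686912536621094, -24.316242218017578), (95.13914489746094, 74.34944152832031), 26.439361572265625) n 903
[[-104.833  -12.21 ]
 [ -71.729  -78.783]
 [  13.459  -36.422]
 [ -19.645   30.151]]
```

```bash
python3 -c "
from h import *
plan([(-75,-61,48),(-71,-68,48),(-65,-75,48),(-58,-81,48),(-51,-87,48)])"
```

```text
now stand [-81.85  -59.988  48.499] rot [-179.84   -31.229   78.823] yaw err 0.015984062844538016
[[0.006, 0.001, 0.004], [0.009, 0.008, 0.006], [0.014, 0.015, 0.009], [0.02, 0.021, 0.013], [0.026, 0.027, 0.016]]
```

Request:
apply_moves --pt "0.006 0.001 0.004 0 -1" --pt "0.01 0.007 0.006 0 -1" --pt "0.015 0.014 0.009 0 -1" --pt "0.021 0.02 0.013 0 -1" --pt "0.027 0.026 0.016 0 -1"

```text
time_s: 15.2
ee_pos: [502.0, 236.2, 48.1]
ee_rot: [-179.7, -31.2, 78.7]
force: [0.8, -2.1, 0.0]
gripper_width: 0.3
gripper_force: 0.8
```

```bash
python3 -c "
from h import *
print(env.state()['force']);plan([(-43,-92,48),(-34,-96,48),(-24,-100,48),(-15,-102,48),(-5,-104,48)])
a=cams.grab_frame('top');cv2.imwrite('pics/t6.png',a);lid(a)"
```

```text
[ 0.825 -2.111  0.039]
now stand [-51.904 -85.415  48.084] rot [-179.709  -31.193   78.701] yaw err -0.10636588034546435
[[0.008, 0.007, 0.005], [0.015, 0.011, 0.009], [0.024, 0.015, 0.014], [0.032, 0.017, 0.019], [0.04, 0.019, 0.024]]
lid rect ((-31.917919158935547, -29.154685974121094), (95.44325256347656, 74.28584289550781), 41.8538932800293) n 824
[[-92.246 -33.33 ]
 [-42.68  -88.662]
 [ 28.41  -24.979]
 [-21.156  30.353]]
```

Request:
apply_moves --pt "0.009 0.007 0.005 0 -1" --pt "0.017 0.012 0.01 0 -1" --pt "0.026 0.015 0.016 0 -1" --pt "0.035 0.018 0.021 0 -1" --pt "0.043 0.019 0.026 0 -1"

```text
time_s: 15.75
ee_pos: [532.2, 282.0, 48.6]
ee_rot: [-180.0, -31.2, 78.7]
force: [6.0, -3.0, -0.9]
gripper_width: 0.6
gripper_force: 3.5
```

```bash
python3 -c "
from h import *
print(env.state()['force']);plan([(8,-105,48),(18,-105,48),(27,-103,48),(34,-102,48)])
a=cams.grab_frame('top');cv2.imwrite('pics/t7.png',a);lid(a)"
```

```text
[ 5.968 -3.021 -0.864]
now stand [  -1.107 -106.136   48.561] rot [-179.984  -31.202   78.729] yaw err -0.07862837474399953
[[0.007, -0.001, 0.005], [0.016, -0.001, 0.01], [0.024, -0.003, 0.015], [0.03, -0.004, 0.019]]
lid rect ((-19.311891555786133, -40.91648483276367), (47.88827896118164, 113.80835723876953), 0.09799729287624359) n 456
[[-43.353  15.947]
 [-43.159 -97.862]
 [  4.73  -97.78 ]
 [  4.535  16.029]]
```

```bash
python3 -c "
from h import *
w=cams.grab_frame('wrist');a=cams.grab_frame('scene');t=cams.grab_frame('top')
cv2.imwrite('pics/w8.png',w);cv2.imwrite('pics/s8.png',a);cv2.imwrite('pics/t8.png',t)
t=cv2.resize(t[150:290,275:415],(400,400),interpolation=cv2.INTER_CUBIC)
a=cv2.resize(a[150:290,270:410],(400,400),interpolation=cv2.INTER_CUBIC)
w=cv2.resize(w[0:160,160:480],(400,200));
cv2.imwrite('pics/m8.png',np.vstack([np.hstack([t,a]),np.hstack([w,w*0])]))"
```

```text
(no output)
```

View pics/m8.png

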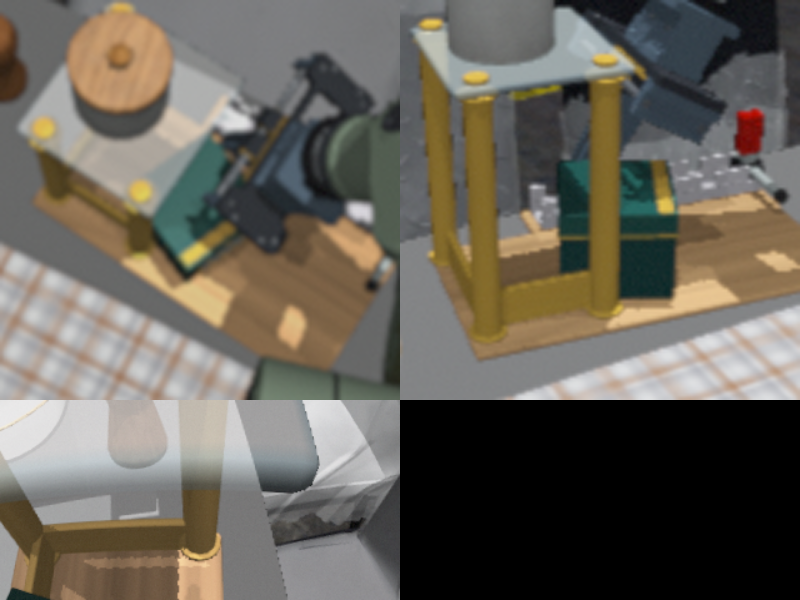

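Box is nearly through its quarter turn, beside the post. In the scene panel the lid's left-front corner is about (677,211), left-rear (560,208) and the bottom left-front (672,297).

```bash
python3 -c "
from h import *
p=np.load('stand.npy')
q=np.array([(277,211),(160,208),(272,297)])/2.857+[270,150]
print(inv2(p,cast('scene',q,[92,92,8])))
q=np.array([(188,272),(152,214),(240,235)])/2.857+[275,150]
print(inv2(p,cast('top',q,92)))
print(inv2(p,env.state()['ee_pos']),env.state()['force'])"
```

```text
[[-52.285  19.267  92.   ]
 [ 36.475 -18.46   92.   ]
 [-50.841  18.954   8.   ]]
[[-52.488  23.666  92.   ]
 [  7.244  -3.969  92.   ]
 [-73.879 -34.124  92.   ]]
[[  -0.933 -106.174   48.763]] [ 5.63  -1.656 -0.844]
```

```bash
python3 -c "
from h import *
plan([(-12,-116,50),(-50,-118,56),(-90,-116,58),(-118,-98,58),(-118,-64,54)])"
```

```text
now stand [  -0.933 -106.174   48.763] rot [179.994 -31.235  78.748] yaw err -0.05952414907021364
[[-0.009, 0.01, -0.007], [-0.038, 0.012, -0.032], [-0.071, 0.01, -0.054], [-0.095, -0.008, -0.069], [-0.097, -0.042, -0.065]]
```

Request:
apply_moves --pt "-0.008 0.012 -0.007 0 -1" --pt "-0.038 0.013 -0.032 0 -1" --pt "-0.071 0.01 -0.054 0 -1" --pt "-0.095 -0.008 -0.069 0 -1" --pt "-0.097 -0.042 -0.066 0 -1"

```text
time_s: 16.45
ee_pos: [467.0, 172.2, 54.9]
ee_rot: [-179.8, -31.2, 78.6]
force: [-0.9, -0.1, 0.3]
gripper_width: 0.2
gripper_force: 0.0
```

```bash
python3 -c "
from h import *
print(env.state()['force'])
plan([(-100,-65,48),(-90,-65,48),(-80,-65,48),(-70,-65,48),(-60,-65,48)])
t=cams.grab_frame('top');cv2.imwrite('pics/t9.png',t);lid(t)"
```

```text
[-0.889 -0.124  0.277]
now stand [-121.501  -63.576   54.906] rot [-179.792  -31.219   78.554] yaw err -0.25377307558223094
[[0.015, 0.001, 0.017], [0.023, 0.001, 0.022], [0.032, 0.001, 0.027], [0.04, 0.001, 0.033], [0.049, 0.001, 0.038]]
lid rect ((-14.220293045043945, -40.12652587890625), (97.12407684326172, 68.45573425292969), 71.2818374633789) n 668
[[-62.222 -75.136]
 [  2.613 -97.104]
 [ 33.781  -5.117]
 [-31.054  16.851]]
```

Request:
apply_moves --pt "0.015 0.001 0.016 0 -1" --pt "0.023 0.001 0.022 0 -1" --pt "0.031 0.001 0.027 0 -1" --pt "0.039 0.001 0.032 0 -1" --pt "0.048 0.001 0.037 0 -1"

```text
time_s: 17.0
ee_pos: [478.8, 233.9, 47.7]
ee_rot: [-179.8, -31.2, 78.7]
force: [0.8, -3.1, -1.6]
gripper_width: 0.0
gripper_force: 1.4
```

```bash
python3 -c "
from h import *
print(env.state()['force'])
plan([(-50,-66,48),(-40,-66,48),(-30,-66,48),(-20,-66,48),(-10,-66,48)])
t=cams.grab_frame('top');cv2.imwrite('pics/t10.png',t);lid(t)"
```

```text
[ 0.814 -3.12  -1.623]
now stand [-58.719 -63.178  47.654] rot [-179.765  -31.154   78.745] yaw err -0.06238539050191605
[[0.008, 0.003, 0.004], [0.016, 0.003, 0.009], [0.025, 0.003, 0.015], [0.033, 0.003, 0.02], [0.042, 0.003, 0.025]]
lid rect ((-14.4033203125, -41.92739486694336), (96.65763092041016, 46.893463134765625), 83.99420928955078) n 510
[[-42.778 -87.538]
 [  3.858 -92.444]
 [ 13.971   3.683]
 [-32.665   8.589]]
```

Request:
apply_moves --pt "0.008 0.0 0.004 0 -1" --pt "0.016 0.0 0.009 0 -1" --pt "0.025 -0.001 0.015 0 -1" --pt "0.033 -0.002 0.02 0 -1" --pt "0.042 -0.003 0.025 0 -1"

```text
time_s: 17.55
ee_pos: [484.9, 282.8, 48.1]
ee_rot: [-179.7, -31.2, 78.7]
force: [1.4, -4.8, -0.1]
gripper_width: 0.3
gripper_force: 1.8
```

```bash
python3 -c "
from h import *
print(env.state()['force'])
plan([(-5,-60,48),(0,-60,48),(5,-60,48),(9,-60,48),(12,-60,48)])
t=cams.grab_frame('top');cv2.imwrite('pics/t11.png',t);lid(t)"
```

```text
[ 1.4   -4.819 -0.143]
now stand [ -9.579 -59.644  48.079] rot [-179.732  -31.181   78.718] yaw err -0.08995036826446778
[[0.004, 0.0, 0.002], [0.008, 0.0, 0.005], [0.012, 0.0, 0.008], [0.016, 0.0, 0.01], [0.018, 0.0, 0.011]]Traceback (most recent call last):
  File "<string>", line 5, in <module>
    t=cams.grab_frame('top');cv2.imwrite('pics/t11.png',t);lid(t)
                                                           ~~~^^^
  File "h.py", line 33, in lid
    n,l,st,c=cv2.connectedComponentsWithStats(g);i=1+st[1:,4].argmax()
                                                     ~~~~~~~~~~~~~~~^^
ValueError: attempt to get argmax of an empty sequence
```

Request:
apply_moves --pt "0.004 0.0 0.003 0 -1" --pt "0.008 0.0 0.005 0 -1" --pt "0.012 0.0 0.007 0 -1" --pt "0.015 0.0 0.009 0 -1" --pt "0.018 0.0 0.011 0 -1"

```text
time_s: 18.1
ee_pos: [488.6, 302.9, 47.9]
ee_rot: [-179.7, -31.2, 78.7]
force: [-0.1, -3.4, 1.2]
gripper_width: 0.3
gripper_force: 1.7
```

```bash
python3 -c "
from h import *
print(env.state()['force']);plan([(12,-60,48)])
t=cams.grab_frame('scene');cv2.imwrite('pics/s12.png',t)
p=np.load('stand.npy')
h=cv2.cvtColor(t,cv2.COLOR_BGR2HSV);H,S,V=cv2.split(h)
g=((H>65)&(H<105)&(S>70)&(V>25)).astype(np.uint8);g[:,:270]=0;g[:,450:]=0;g[:190]=0;g[290:]=0
n,l,st,c=cv2.connectedComponentsWithStats(g);print(st[st[:,4]>40])
print('exp corners home',proj('scene',T2(p,[(12,0,8),(12,0,92),(112,0,92),(112,-100,92),(12,-100,92),(12,-100,8)])))"
```

```text
[-0.084 -3.383  1.15 ]
now stand [ 10.954 -59.375  47.898] rot [-179.685  -31.184   78.706] yaw err -0.10164392896047048
[[0.001, 0.001, 0.0]]
[[     0      0    640    400 254871]
 [   348    191     24     22    139]
 [   305    209     31     29    653]
 [   306    235     30     14    250]]
exp corners home [[338.349 254.744]
 [338.428 224.673]
 [297.226 232.106]
 [286.742 212.846]
 [324.704 206.588]
 [325.107 234.796]]
```

Request:
apply_moves --pt "0.003 0.0 0.002 0 -1" --pt "0.005 0.0 0.003 0 -1" --pt "0.007 0.0 0.004 0 -1" --pt "0.007 0.0 0.004 0 -1"

```text
time_s: 18.55
ee_pos: [488.9, 307.7, 47.6]
ee_rot: [-179.8, -30.9, 78.9]
force: [-6.1, -22.1, 10.0]
gripper_width: 0.8
gripper_force: 11.8
```

```bash
python3 -c "
from h import *
print(env.state()['force']);plan([(12,-60,48)])"
```

```text
[ -6.064 -22.113  10.047]
now stand [ 15.721 -58.754  47.583] rot [-179.793  -30.931   78.892] yaw err 0.08498090622452992
[[-0.003, 0.001, -0.002]]
```

```bash
python3 -c "
from h import *
plan([(-2,-62,48),(-12,-90,52),(0,-124,52),(36,-124,52),(36,-116,52)])"
```

```text
now stand [ 15.721 -58.754  47.583] rot [-179.793  -30.931   78.892] yaw err 0.08498090622452992
[[-0.015, 0.003, -0.009], [-0.022, 0.031, -0.018], [-0.011, 0.065, -0.012], [0.02, 0.065, 0.006], [0.02, 0.057, 0.006]]
```

Request:
apply_moves --pt "-0.017 0.003 -0.01 0 -1" --pt "-0.026 0.03 -0.02 0 -1" --pt "-0.02 0.065 -0.017 0 -1" --pt "0.005 0.067 -0.003 0 -1" --pt "0.02 0.065 0.006 0 -1"

```text
time_s: 19.05
ee_pos: [560.1, 319.3, 53.8]
ee_rot: [-179.7, -31.3, 78.6]
force: [-1.2, -0.0, -0.6]
gripper_width: 0.5
gripper_force: 0.0
```

```bash
python3 -c "
from h import *
print(env.state()['force']);plan([(36,-112,50),(36,-106,50),(36,-102,50),(36,-100,50),(36,-98,50)])
for n in('top','scene','wrist'):cv2.imwrite('pics/%s13.png'%n,cams.grab_frame(n))"
```

```text
[-1.155 -0.034 -0.563]
now stand [  40.817 -126.29    53.805] rot [-179.737  -31.309   78.637] yaw err -0.1700490916795161
[[-0.006, -0.014, 0.001], [-0.006, -0.02, 0.001], [-0.006, -0.024, 0.001], [-0.006, -0.026, 0.001], [-0.006, -0.028, 0.001]]
```

Request:
apply_moves --pt "-0.004 -0.01 0.001 0 -1" --pt "-0.005 -0.015 0.001 0 -1" --pt "-0.005 -0.019 0.001 0 -1" --pt "-0.005 -0.022 0.001 0 -1"

```text
time_s: 19.6
ee_pos: [540.1, 316.7, 50.5]
ee_rot: [179.7, -31.1, 78.7]
force: [11.3, -4.0, -3.2]
gripper_width: 0.5
gripper_force: 5.9
```

```bash
python3 -c "
from h import *
print(env.state()['force']);plan([(36,-100,50)])"
```

```text
[11.314 -4.008 -3.249]
now stand [  34.409 -107.221   50.474] rot [179.661 -31.149  78.71 ] yaw err -0.09749842446565538
[[0.001, -0.007, 0.001]]
```

Request:
apply_moves --pt "0 -0.002 0 0 -1" --pt "0 -0.004 0 0 -1" --pt "0 -0.004 0 0 -1"

```text
time_s: 19.9
ee_pos: [540.3, 316.6, 51.6]
ee_rot: [179.2, -31.2, 78.7]
force: [14.1, -4.7, -2.8]
gripper_width: 0.2
gripper_force: 7.2
```

```bash
python3 -c "
from h import *
print(env.state()['force']);plan([(34,-122,52),(-10,-124,56),(-12,-80,56),(-8,-42,50),(8,-42,48)])"
```

```text
[14.111 -4.73  -2.76 ]
now stand [  34.405 -107.434   51.611] rot [179.2   -31.184  78.748] yaw err -0.059787912464813076
[[-0.0, 0.015, -0.0], [-0.036, 0.017, -0.027], [-0.037, -0.027, -0.028], [-0.037, -0.065, -0.022], [-0.025, -0.065, -0.012]]
```

Request:
apply_moves --pt "0 0.018 0 0 -1" --pt "-0.036 0.02 -0.027 0 -1" --pt "-0.04 -0.022 -0.03 0 -1" --pt "-0.04 -0.06 -0.025 0 -1" --pt "-0.026 -0.06 -0.014 0 -1"

```text
time_s: 20.4
ee_pos: [459.7, 300.2, 47.3]
ee_rot: [-179.2, -31.0, 78.5]
force: [0.9, -0.5, -1.3]
gripper_width: 0.7
gripper_force: 0.0
```

```bash
python3 -c "
from h import *
print(env.state()['force']);plan([(12,-48,48),(15,-48,48),(18,-48,48)])"
```

```text
[ 0.932 -0.476 -1.266]
now stand [  2.662 -31.524  47.284] rot [-179.182  -31.048   78.455] yaw err -0.35260224631443293
[[0.008, 0.016, 0.004], [0.011, 0.016, 0.006], [0.014, 0.016, 0.007]]
```

Request:
apply_moves --pt "0.004 0.01 0.002 0 -1" --pt "0.01 0.01 0.005 0 -1" --pt "0.014 0.01 0.008 0 -1" --pt "0.016 0.01 0.009 0 -1"

```text
time_s: 20.8
ee_pos: [481.6, 309.9, 48.6]
ee_rot: [179.6, -30.6, 79.2]
force: [-15.1, -64.3, 37.2]
gripper_width: 0.5
gripper_force: 33.2
```

```bash
python3 -c "
from h import *
print(env.state()['force']);plan([(0,-48,48)])"
```

```text
[-15.076 -64.3    37.219]
now stand [ 16.438 -51.114  48.646] rot [179.607 -30.574  79.236] yaw err 0.42815878649777517
[[-0.014, -0.003, -0.008]]
```

Request:
apply_moves --pt "-0.014 0 -0.008 0 -1" --pt "-0.02 0.015 -0.012 0 -1" --pt "-0.02 0.036 -0.012 0 -1" --pt "-0.012 0.036 -0.007 0 -1" --pt "-0.008 0.036 -0.005 0 -1"

```text
time_s: 21.3
ee_pos: [515.9, 302.0, 49.0]
ee_rot: [-179.8, -31.2, 78.7]
force: [0.8, -13.3, 4.2]
gripper_width: 0.5
gripper_force: 6.8
```

```bash
python3 -c "
from h import *
print(env.state()['force']);plan([(11,-86,48),(15,-86,48)])"
```

```text
[  0.767 -13.267   4.175]
now stand [ 15.328 -86.326  49.025] rot [-179.808  -31.185   78.731] yaw err -0.07613986955004748
[[-0.004, -0.0, -0.001], [-0.001, -0.0, 0.001]]
```

```bash
python3 -c "
from h import *
p=np.load('stand.npy');t=cv2.imread('pics/top0.png')
h=cv2.cvtColor(t,cv2.COLOR_BGR2HSV);H,S,V=cv2.split(h)
g=((S<45)&(V>190)).astype(np.uint8);g[:170]=0;g[245:]=0;g[:,:345]=0;g[:,425:]=0
n,l,st,c=cv2.connectedComponentsWithStats(g);i=1+st[1:,4].argmax();print(st[i])
y,x=np.nonzero(l==i);P=inv2(p,cast('top',np.c_[x,y],10))[:,:2]
print('pca rect',cv2.minAreaRect(P.astype(np.float32)))
m=P.mean(0);u,s,v=np.linalg.svd(P-m);print(m,np.degrees(np.arctan2(v[0,1],v[0,0])),P.min(0),P.max(0))
# board front edge & left edge via wood mask
w=((H>8)&(H<28)&(S>70)&(V>110)).astype(np.uint8);w[:,:350]=0;w[:215]=0;w[295:]=0;w[:,425:]=0
n,l,st,c=cv2.connectedComponentsWithStats(w);i=1+st[1:,4].argmax();y,x=np.nonzero(l==i)
Q=inv2(p,cast('top',np.c_[x,y],8))[:,:2]
E=[];F=[]
for b in np.arange(-60,25,5):
  k=abs(Q[:,1]-b)<2.5
  if k.sum()>3:E.append((b,Q[k,0].min()))
print('front edge x vs y',np.round(E,1).tolist())
for b in np.arange(-205,-130,5):
  k=abs(Q[:,0]-b)<2.5
  if k.sum()>3:F.append((b,Q[k,1].max()))
print('left edge y vs x',np.round(F,1).tolist())
s=env.state();print(inv2(p,s['ee_pos']))
"
```

```text
[345 183  68  47 554]
pca rect ((-78.79193115234375, -138.57240295410156), (52.43988037109375, 216.5196990966797), 87.62706756591797)
[ -76.892 -149.225] -179.100409701084 [-187.831 -169.204] [  28.65  -116.474]
front edge x vs y [[-60.0, -215.1], [-55.0, -215.8], [-50.0, -214.9], [-45.0, -215.5], [-40.0, -214.6], [-35.0, -216.1], [-30.0, -214.4], [-25.0, -215.9], [-20.0, -215.0], [-15.0, -215.7], [-10.0, -214.8], [-5.0, -215.4], [0.0, -216.0], [5.0, -215.2], [10.0, -215.8], [15.0, -214.9], [20.0, -215.5]]
left edge y vs x [[-205.0, 40.0], [-200.0, 39.2], [-195.0, 40.1], [-190.0, 39.3], [-185.0, 40.1], [-180.0, 39.3], [-175.0, 40.1], [-170.0, 39.3], [-165.0, 40.1], [-160.0, 39.3], [-155.0, 40.2], [-150.0, 39.4], [-145.0, 40.2], [-140.0, 39.4], [-135.0, 40.2]]
[[ 15.328 -86.326  49.025]]
```

```bash
python3 -c "
from h import *
plan([(-15,-90,75),(-60,-100,115),(-110,-115,135),(-155,-130,140),(-200,-143,140),(-241,-150.5,135),(-190,-150.5,49)])"
```

```text
now stand [ 15.328 -86.326  49.025] rot [-179.808  -31.185   78.731] yaw err -0.07613986955004748
[[-0.012, 0.004, -0.038], [-0.03, 0.013, -0.095], [-0.063, 0.028, -0.139], [-0.099, 0.043, -0.166], [-0.137, 0.056, -0.189], [-0.175, 0.064, -0.206], [-0.176, 0.064, -0.106]]
```

Request:
apply_moves --pt "-0.012 0.004 -0.036 0 -1" --pt "-0.028 0.012 -0.08 0 -1" --pt "-0.053 0.024 -0.12 0 -1" --pt "-0.087 0.038 -0.155 0 -0.4" --pt "-0.125 0.05 -0.18 0 0"

```text
time_s: 21.8
ee_pos: [525.7, 94.8, 140.2]
ee_rot: [-180.0, -31.2, 78.9]
force: [0.8, 0.1, 0.2]
gripper_width: 13.6
gripper_force: 0.0
```

Request:
apply_moves --pt "-0.035 0.01 -0.018 0 0" --pt "-0.05 0.014 -0.026 0 0" --pt "-0.05 0.014 -0.026 0 0" --pt "-0.05 0.014 -0.026 0 0"

```text
time_s: 22.2
ee_pos: [527.4, 38.6, 134.3]
ee_rot: [-179.6, -31.2, 78.7]
force: [-1.5, 0.1, 0.4]
gripper_width: 44.6
gripper_force: 0.0
```

```bash
python3 -c "
from h import *
p=np.load('stand.npy')
plan([(-241,-150.5,135),(-190,-150.5,49)])
s=env.state();w=cams.grab_frame('wrist');t=cams.grab_frame('top')
cv2.imwrite('pics/w14.png',w);cv2.imwrite('pics/t14.png',t)
h=cv2.cvtColor(w,cv2.COLOR_BGR2HSV);H,S,V=cv2.split(h)
m=(((H<8)|(H>172))&(S>150)&(V>70)).astype(np.uint8)
n,l,st,c=cv2.connectedComponentsWithStats(m);print([(a.tolist(),b) for a,b in zip(st,c) if 60<a[4]<100000])
c=cams.get_calibration('wrist');T=c['tool_from_camera'];A=rot(s['ee_rot'])
i=1+st[1:,4].argmax();y,x=np.nonzero(l==i)
def wray(uv,z):
  d=(np.array(uv)-c['mtx'][:2,2])/c['mtx'][0,0];r=np.linalg.norm(d);v=np.r_[d/r*np.sin(r),np.cos(r)]
  o=A@T[:3,3]+s['ee_pos'];v=A@(T[:3,:3]@v);return o+v*(z-o[2])/v[2]
for uv in((x.mean(),y.mean()),(x.min(),y.min()),(x.max(),y.min()),(x.mean(),y.min()),(x.mean(),y.max())):
  print(uv,[inv2(p,wray(uv,z))[0].round(1).tolist() for z in (87,65)])
cv2.imwrite('pics/m14.png',w)
"
```

```text
now stand [-240.834 -148.758  134.324] rot [-179.63   -31.235   78.696] yaw err -0.11173921780157059
[[0.0, 0.002, -0.001], [-0.001, 0.002, 0.099]]
[([304, 188, 22, 34, 634], array([314.636, 203.871]))]
(np.float64(314.63564668769715), np.float64(203.87066246056781)) [[-209.6, -146.7, 87.0], [-203.5, -146.5, 65.0]]
(np.int64(304), np.int64(188)) [[-194.9, -137.2, 87.0], [-187.6, -136.2, 65.0]]
(np.int64(325), np.int64(188)) [[-195.0, -155.9, 87.0], [-187.7, -156.5, 65.0]]
(np.float64(314.63564668769715), np.int64(188)) [[-195.0, -146.6, 87.0], [-187.6, -146.5, 65.0]]
(np.float64(314.63564668769715), np.int64(221)) [[-225.0, -146.7, 87.0], [-220.2, -146.5, 65.0]]
```

Request:
apply_moves --pt "0 -0.002 0.03 0 0" --pt "0 -0.002 0.06 0 0" --pt "0 -0.002 0.085 0 0" --pt "0 -0.002 0.1 0 0" --pt "0 -0.002 0.1 0 0"

```text
time_s: 22.8
ee_pos: [533.4, 91.6, 47.4]
ee_rot: [-179.4, -31.2, 78.8]
force: [-0.5, -0.4, -0.2]
gripper_width: 45.2
gripper_force: 0.0
```

```bash
python3 -c "
from h import *
print(env.state()['force']);plan([(-190,-147,49)])"
```

```text
[-0.49  -0.425 -0.171]
now stand [-187.696 -144.344   47.435] rot [-179.42   -31.209   78.769] yaw err -0.038138155356548964
[[-0.001, 0.003, -0.003]]
```

Request:
apply_moves --pt "0 0.001 0 0 -0.3" --pt "0 0.001 0 0 -0.5" --pt "0 0.001 0 0 -1" --pt "0 0.001 0 0 -1" --pt "0 0.001 0 0 -1" --grip_force 25

```text
time_s: 23.3
ee_pos: [536.8, 88.7, 49.6]
ee_rot: [-179.8, -31.2, 78.7]
force: [-1.0, 0.6, 3.3]
gripper_width: 17.6
gripper_force: 25.0
```

```bash
python3 -c "
from h import *
print(env.state()['force'],env.state()['torque']);plan([(-190,-147,49)])"
```

```text
[-0.978  0.619  3.275] [-0.26   0.185  0.034]
now stand [-189.903 -148.171   49.621] rot [-179.782  -31.217   78.727] yaw err -0.08030701922444905
[[-0.0, -0.001, 0.0]]
```

Request:
apply_moves --pt "0.003 0 -0.005 0 -1" --pt "0.006 0 -0.01 0 -1" --pt "0.0088 0 -0.0145 0 -1" --pt "0.0088 0 -0.0145 0 -1" --pt "0.0088 0 -0.0145 0 -1"

```text
time_s: 23.8
ee_pos: [536.5, 88.8, 66.0]
ee_rot: [-179.7, -31.2, 78.7]
force: [-0.1, -0.4, -0.8]
gripper_width: 17.7
gripper_force: 25.0
```

```bash
python3 -c "
from h import *
print(env.state()['force'],env.state()['torque'],env.state()['gripper_width']);plan([(-190,-148,66.5),(-190+204,-148,66.5)])"
```

```text
[-0.146 -0.432 -0.775] [-0.523  0.148  0.011] 17.724317920280214
now stand [-189.78  -147.892   66.017] rot [-179.74   -31.184   78.738] yaw err -0.06910845658312326
[[0.0, 0.0, -0.001], [0.175, 0.0, 0.105]]
```

Request:
apply_moves --pt "0.009 0 0.0054 0 -1" --pt "0.026 0 0.0157 0 -1" --pt "0.046 0 0.0279 0 -1" --pt "0.066 0 0.04 0 -1" --pt "0.085 0 0.0515 0 -1"

```text
time_s: 24.3
ee_pos: [555.4, 188.1, 65.6]
ee_rot: [-179.6, -31.2, 78.7]
force: [-0.1, 0.1, -2.1]
gripper_width: 17.9
gripper_force: 25.0
```

```bash
python3 -c "
from h import *
print(env.state()['force'],env.state()['torque'],env.state()['gripper_width']);plan([(-190+204,-148,66.5)])"
```

```text
[-0.118  0.113 -2.132] [-0.54   0.098 -0.032] 17.85427142727357
now stand [ -88.754 -147.194   65.572] rot [-179.645  -31.206   78.696] yaw err -0.11177235384828066
[[0.088, 0.001, 0.052]]
```

Request:
apply_moves --pt "0.017 0 0.0103 0 -1" --pt "0.037 0 0.0224 0 -1" --pt "0.057 0 0.0345 0 -1" --pt "0.077 0 0.0466 0 -1" --pt "0.0895 0 0.0542 0 -1"

```text
time_s: 24.8
ee_pos: [575.3, 291.2, 65.5]
ee_rot: [-179.6, -31.2, 78.8]
force: [-1.1, 0.9, -2.0]
gripper_width: 18.0
gripper_force: 25.0
```

Request:
apply_moves --pt "0 0 0 0 -1" --pt "0 0 0 0 -1"

```text
time_s: 25.0
ee_pos: [575.3, 289.0, 65.4]
ee_rot: [-179.7, -31.2, 78.7]
force: [-0.2, 0.3, -1.0]
gripper_width: 17.7
gripper_force: 25.0
```

```bash
python3 -c "
from h import *
print(env.state()['force'],env.state()['torque'],env.state()['gripper_width']);plan([(-190+204,-148,66.5),(14,-148,49.6)])"
```

```text
[-0.245  0.272 -0.952] [-0.52   0.087  0.039] 17.710721923402136
now stand [  14.135 -147.131   65.443] rot [-179.677  -31.159   78.748] yaw err -0.05971648924638373
[[0.0, 0.001, -0.001], [-0.008, 0.001, 0.013]]
```

Request:
apply_moves --pt "-0.0025 0 0.004 0 -1" --pt "-0.005 0 0.008 0 -1" --pt "-0.007 0 0.0115 0 -1" --pt "-0.0083 0 0.0137 0 -1" --pt "-0.0083 0 0.0137 0 -1"

```text
time_s: 25.5
ee_pos: [575.9, 288.8, 49.7]
ee_rot: [-179.7, -31.2, 78.7]
force: [1.1, 0.1, -2.2]
gripper_width: 17.8
gripper_force: 25.0
```

```bash
python3 -c "
from h import *
print(env.state()['force'],env.state()['torque'],env.state()['gripper_width']);plan([(14,-148,49.6)])"
```

```text
[ 1.077  0.128 -2.154] [-0.584  0.118  0.021] 17.75904028473565
now stand [  14.014 -147.756   49.738] rot [-179.702  -31.203   78.678] yaw err -0.12995259170786255
[[-0.0, 0.0, 0.0]]
```

Request:
apply_moves --pt "0 0 0 0 -0.4" --pt "0 0 0 0 -0.25" --pt "0 0 0 0 -0.25" --pt "0 0 0 0 -0.25" --pt "0 0 -0.01 0 -0.25"

```text
time_s: 26.0
ee_pos: [573.9, 284.1, 57.7]
ee_rot: [-179.6, -31.1, 78.7]
force: [0.4, -0.9, -0.5]
gripper_width: 34.2
gripper_force: 0.0
```

Request:
apply_moves --pt "0 0 -0.02 0 -0.25" --pt "0 0 -0.05 0 -0.25" --pt "-0.01 0 -0.09 0 -0.25" --pt "-0.04 0 -0.13 0 -0.25" --pt "-0.08 0 -0.17 0 -0.25"

```text
time_s: 26.5
ee_pos: [546.5, 135.4, 163.4]
ee_rot: [-180.0, -31.2, 78.9]
force: [1.1, -0.1, -0.6]
gripper_width: 34.1
gripper_force: 0.0
```

Request:
apply_moves --pt "-0.04 0 -0.03 0 -0.25" --pt "-0.08 0 -0.06 0 -0.25" --pt "-0.12 0 -0.08 0 -0.25" --pt "-0.16 0 -0.1 0 -0.25" --pt "-0.16 0 -0.1 0 -0.25"

```text
time_s: 27.0
ee_pos: [509.8, -53.6, 163.3]
ee_rot: [-179.8, -31.1, 78.4]
force: [-0.4, 1.5, -0.3]
gripper_width: 34.3
gripper_force: 0.0
```

```bash
python3 -c "
from h import *
p=np.load('stand.npy')
t=cams.grab_frame('top');s=cams.grab_frame('scene');w=cams.grab_frame('wrist')
for n,i in(('t',t),('s',s),('w',w)):cv2.imwrite('pics/%s15.png'%n,i)
t=cv2.resize(t[150:270,275:395],(400,400),interpolation=cv2.INTER_CUBIC)
a=cv2.resize(s[160:280,270:390],(400,400),interpolation=cv2.INTER_CUBIC)
w=cv2.resize(w[:200,160:480],(320,200));
m=np.zeros((600,800,3),np.uint8);m[:400,:400]=t;m[:400,400:]=a;m[400:,:320]=w
cv2.imwrite('pics/m15.png',m);plan([(0,0,0)])"
```

```text
now stand [-329.496 -148.336  163.93 ] rot [-179.725  -31.218   78.683] yaw err -0.1239963683399452
[[0.197, -0.148, 0.312]]
```

View pics/m15.png

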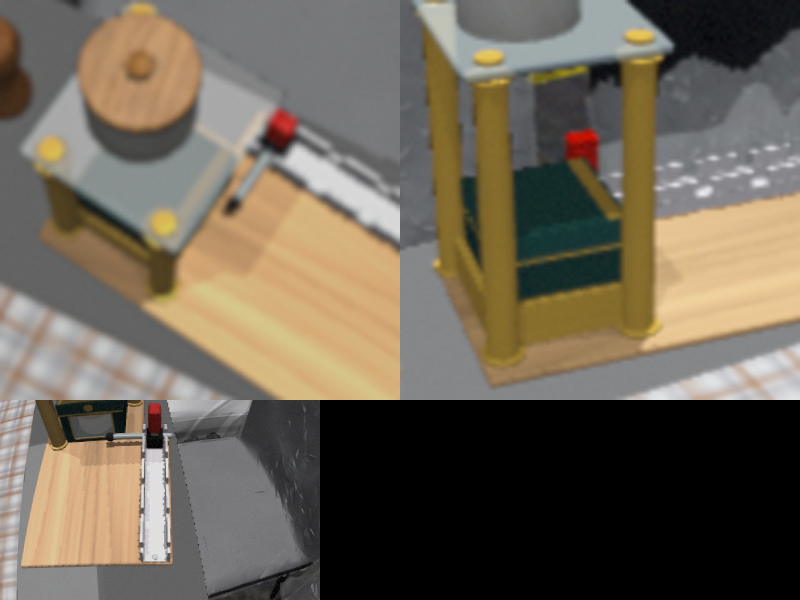

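The stop is seated with its rod in front of the box, and the box is in the bay with its window facing front. One numeric check of box squareness and canister shift, then I hand in.

```bash
python3 -c "
from h import *
p=np.load('stand.npy')
a=cv2.imread('pics/top0.png');b=cv2.imread('pics/t15.png')
d=cv2.absdiff(a,b)[145:190,255:335].max(2);print('canister/mill diff px',(d>50).sum())
h=cv2.cvtColor(b,cv2.COLOR_BGR2HSV);H,S,V=cv2.split(h)
for nm,f in(('top','t15'),('scene','s15')):
  i=cv2.imread('pics/%s.png'%f);H,S,V=cv2.split(cv2.cvtColor(i,cv2.COLOR_BGR2HSV))
  if nm=='scene':
    m=((H>15)&(H<35)&(S>120)&(V>60)).astype(np.uint8);k=np.zeros_like(m);k[205:228,320:338]=1;m&=k
    y,x=np.nonzero(m);P=inv2(p,cast('scene',np.c_[x,y],92))[:,:2]
    print(len(x),cv2.minAreaRect(P.astype(np.float32)),P.mean(0))
    print('lid front corners exp y 0,-100 at x12..25')
  else:
    g=((H>70)&(H<105)&(S>45)).astype(np.uint8);g[:185]=0;g[235:]=0;g[:,:298]=0;g[:,360:]=0
    y,x=np.nonzero(g);P=inv2(p,cast('top',np.c_[x,y],92))[:,:2];print(len(x),P.min(0),P.max(0))
"
```

```text
canister/mill diff px 1
18 [48.925  2.497] [95.517  5.602]
118 ((19.389345169067383, -51.807044982910156), (113.87110137939453, 43.28581237792969), 69.59276580810547) [ 16.59  -46.606]
lid front corners exp y 0,-100 at x12..25
```

```bash
python3 -c "
from h import *
p=np.load('stand.npy');i=cv2.imread('pics/s15.png');H,S,V=cv2.split(cv2.cvtColor(i,cv2.COLOR_BGR2HSV))
m=(H>14)&(H<38)&(S>90)&(V>45);L=[]
for v in range(209,225):
  u=[x for x in range(318,337) if m[v,x]]
  if u: L.append((v,min(u),max(u)))
print(L)
A=proj('scene',T2(p,[(12,y,92) for y in (0,-25,-50,-75,-100)]));B=proj('scene',T2(p,[(24,y,92) for y in (0,-25,-50,-75,-100)]))
print('front',A.round(1).tolist());print('in12',B.round(1).tolist())
"
```

```text
[(209, 321, 326), (210, 321, 326), (211, 322, 327), (212, 323, 327), (213, 323, 328), (214, 324, 329), (215, 325, 330), (216, 326, 330), (217, 326, 331), (218, 327, 332), (219, 328, 332), (220, 329, 333), (221, 329, 336), (222, 330, 336), (223, 331, 336), (224, 331, 336)]
front [[338.4, 224.7], [334.8, 219.8], [331.3, 215.2], [327.9, 210.8], [324.7, 206.6]]
in12 [[333.6, 225.5], [330.0, 220.7], [326.6, 216.0], [323.4, 211.6], [320.3, 207.3]]
```

```bash
python3 -c "
from h import *
p=np.load('stand.npy');w=cv2.imread('pics/w15.png');s=env.state()
c=cams.get_calibration('wrist');T=c['tool_from_camera'];A=rot(s['ee_rot'])
def wr(uv,z):
  d=(np.array(uv,float)-c['mtx'][:2,2])/c['mtx'][0,0];r=np.linalg.norm(d);v=np.r_[d/r*np.sin(r),np.cos(r)]
  o=A@T[:3,3]+s['ee_pos'];v=A@(T[:3,:3]@v);return inv2(p,o+v*(z-o[2])/v[2])[0]
H,S,V=[q.astype(int) for q in cv2.split(cv2.cvtColor(w,cv2.COLOR_BGR2HSV))]
gold=(H>12)&(H<35)&(S>90)&(V>50)
for u in range(212,296,5):
  col=np.nonzero(gold[:52,u])[0]; print(u,col.tolist(),end='; ')
print()
# board front edge
wood=(H>8)&(H<28)&(S>60)&(V>110);pts=[]
for u in range(200,295,5):
  r=np.nonzero(wood[60:200,u])[0]
  if len(r): pts.append(wr((u,60+r.max()+.5),8))
pts=np.array(pts);f=np.polyfit(pts[:,1],pts[:,0],1);print('board edge deg',np.degrees(np.arctan(f[0])),pts[:,0].mean())
"
```

```text
212 [3, 4, 5, 6, 7, 8, 9, 10, 11, 12, 13, 14, 15, 16, 17, 18, 19, 20, 21, 22, 23, 24, 25, 26, 27, 28, 29, 30, 31, 32, 33, 34, 35, 36, 37, 38, 39, 40, 41, 42, 43, 44, 45, 46, 47, 48, 49, 50, 51]; 217 [1, 2, 3, 4, 14, 15, 16, 17, 18, 19, 20, 21, 22, 23, 24, 25, 26, 27, 28, 29, 30, 31, 32, 33, 34, 35, 36, 37, 38, 39, 40, 41, 42, 43, 44, 45, 46, 47, 48, 49, 50, 51]; 222 [0, 1, 2, 3, 15, 16, 26, 27, 29, 30, 31, 32, 33, 34, 35, 36, 37, 38, 39, 40, 41, 42, 43, 44, 45, 46, 47, 48, 49, 50, 51]; 227 [0, 1, 2, 3, 15, 41, 42, 43, 44, 45, 46, 47, 48, 49, 50, 51]; 232 [0, 1, 2, 15, 16, 29, 30, 31, 32, 42, 43, 44, 45, 46, 47, 48, 49, 50, 51]; 237 [0, 1, 14, 38, 39, 42, 43, 44, 45, 46, 47, 48, 49, 50, 51]; 242 [0, 1, 14, 15, 38, 42, 43, 44, 45, 46, 47, 48, 49, 50, 51]; 247 [0, 1, 5, 6, 7, 8, 9, 10, 11, 13, 14, 15, 37, 38, 41, 42, 43, 44, 45, 46, 47, 48, 49, 50, 51]; 252 [0, 7, 8, 9, 12, 13, 14, 37, 41, 42, 43, 44, 45, 46, 47, 48, 49, 50, 51]; 257 [0, 12, 13, 14, 37, 40, 41, 42, 43, 44, 45, 46, 47, 48, 49, 50, 51]; 262 [11, 12, 13, 14, 36, 37, 40, 41, 42, 43, 44, 45, 46, 47, 48, 49, 50, 51]; 267 [11, 12, 13, 40, 41, 42, 43, 44, 45, 46, 47, 48, 49, 50, 51]; 272 [11, 12, 15, 16, 17, 18, 19, 20, 21, 22, 41, 42, 43, 44, 45, 46, 47, 48, 49, 50, 51]; 277 [11, 40, 41, 42, 43, 44, 45, 46, 47, 48, 49, 50, 51]; 282 [10, 39, 40, 41, 42, 43, 44, 45, 46, 47, 48, 49, 50, 51]; 287 [0, 2, 3, 8, 9, 10, 11, 12, 13, 14, 15, 16, 17, 18, 19, 20, 21, 22, 23, 24, 25, 26, 27, 28, 29, 30, 31, 32, 39, 40, 41, 42, 43, 44, 45, 46, 47, 48, 49, 50, 51]; 292 [0, 1, 2, 3, 4, 5, 6, 7, 8, 9, 10, 11, 12, 13, 14, 15, 16, 17, 18, 19, 20, 21, 22, 23, 24, 25, 26, 27, 28, 29, 30, 31, 32, 39, 40, 41, 42, 43, 44, 45, 46, 47, 48, 49, 50, 51]; 
board edge deg -0.19527392960264678 -215.2119979042693
```

```bash
python3 -c "
from h import *
p=np.load('stand.npy');s=env.state()
c=cams.get_calibration('wrist');T=c['tool_from_camera'];A=rot(s['ee_rot'])
def wr(uv,z):
  d=(np.array(uv,float)-c['mtx'][:2,2])/c['mtx'][0,0];r=np.linalg.norm(d);v=np.r_[d/r*np.sin(r),np.cos(r)]
  o=A@T[:3,3]+s['ee_pos'];v=A@(T[:3,:3]@v);return inv2(p,o+v*(z-o[2])/v[2])[0]
def fit(L,z):
  P=np.array([wr(q,z) for q in L]);f=np.polyfit(P[:,1],P[:,0],1);print(z,'deg',np.degrees(np.arctan(f[0])),'x',P[:,0].mean().round(1),'y',P[[0,-1],1].round(1))
fit([(232,41.5),(237,41.5),(242,41.5),(247,40.5),(252,40.5),(257,39.5),(262,39.5)],8)
fit([(282,38.5),(287,38.5),(292,38.5)],8)
top=[(222,15.5),(227,15),(232,15.5),(237,14),(242,14.5),(247,14),(252,13),(257,13),(262,12.5),(267,12),(272,11.5),(277,11),(282,10)]
for z in(60,66,72):fit(top,z)
fit([(237,38.5),(242,38),(247,37.5),(252,37),(257,37),(262,36.5)],14)
b=[wr(q,8) for q in ((232,41.5),(292,38.5))];print(np.round(b,1))
"
```

```text
8 deg -0.08580071397000144 x 14.8 y [ -6.3 -58.3]
8 deg 2.86748767973697 x 14.6 y [ -91.8 -108.5]
60 deg -0.5405971324839787 x 25.9 y [  1.  -95.4]
66 deg -0.5405971324839544 x 18.5 y [ -1.8 -96.4]
72 deg -0.5405971324839556 x 11.0 y [ -4.6 -97.4]
14 deg -0.13182920518131486 x 16.2 y [-16.4 -59. ]
[[  15.8   -6.3    8. ]
 [  14.2 -108.5    8. ]]
```

```bash
python3 -c "
from workcell import env
print(env.job_done())"
```

```text
the job is handed in; nothing more can be done
None
```

The job is handed in at about 27 s of the 58 s limit: the box is pivoted into the bay with its window facing front and pushed home, within about 0.5° of square. The stop sits in the innermost notch with its rod in front of the box; the canister and pepper mill look unmoved, and I did not check the bowl at the end. While tilting the tool at full reach, joint 3 once read 12.23°, against its 12.27° limit. One finger push on the box reached about 76 N at the wrist, within the 120 N limit.

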